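# Pack and wedge the free end of a carving panel

### The job

Wind the handwheel clockwise until the carved panel is down on its stop, then slide brown packing strips flat, lengthwise and one on top of another under the middle of its free end, as many (one or two) as it takes for the wedge to close what is left of the gap. Push the wedge in thin end first on top of the strips until you feel it bite firmly against the panel, and finish while still gripping it there: do not let go. Leave the panel down on its stop and the other tools where they are.

Things in the scene. Friction and masses are not known exactly. Their poses are not given: they have to be found in the camera images.
- stand: Fixed green screw column, its base let into the bench by a depth (0 to 15 mm) that varies. Footprint 150 x 130 mm, top plate 179 mm above its origin, which is under the centre of the base. The panel juts out along its -y.
- wheel_grip (a point): Centre of the black handwheel on the column: disc 62 mm dia, 16 mm thick, vertical axis, point at mid-thickness; 28 mm free below its underside, around a 24 mm neck. Can be gripped across the rim at any angle. A red knob, 12 mm high and 12 mm dia, stands on top, 20 mm off the axis.
- wheel (a joint): Turn of the handwheel, rad, growing clockwise as seen from above; clockwise lowers the carriage by 10 mm per rad, down to the stop at 3.0 rad (starts 0.7 to 1.3 rad short of it). Stiff (0.25 N m) and stays where it is left.
- carriage (a joint): How far the carriage with the panel has been lowered, m; 0.030 when it is down on its stop. Driven by the handwheel only.
- panel: Pale carved panel 255 x 150 x 20 mm (relief 4 mm more), level, clamped in the carriage at one end. Origin: middle of the lower edge of its free end, underside height; x points under the panel to the column (the way strips and wedge go in), y across, z up. On its stop the underside is 41 mm above the stand's origin, 26 to 41 mm above the bench. Space below empty for 200 mm along x.
- wedge: Dark wooden wedge with red grip block, 175 x 36 mm, 90 g. Origin: middle of the underside; x points forward to the thin tip, 87.5 mm ahead; z up. Flat underside; top rises evenly from 5 mm at the tip to 24 mm at 120 mm behind the tip; the rest is the red grip block, 24 mm high with upright sides. It bites well in openings of about 9 to 22 mm.
- strip0: One of three alike packing strips of brown wood, 130 x 36 x 12 mm (along its x, y, z), lying flat, 45 g; origin in the middle of the underside.
- strip1: One of three alike packing strips of brown wood, 130 x 36 x 12 mm (along its x, y, z), lying flat, 45 g; origin in the middle of the underside.
- strip2: One of three alike packing strips of brown wood, 130 x 36 x 12 mm (along its x, y, z), lying flat, 45 g; origin in the middle of the underside.
- mallet_dark: Bystander: dark wooden mallet, upright, 217 mm tall; leave it where it is.
- gouge_a: Bystander: carving gouge with orange handle lying on the bench, 220 mm long, 22 mm high, origin at the middle of its length; leave it where it is.
- gouge_b: Bystander: carving gouge with wooden handle lying on the bench, 220 mm long; leave it where it is.
- hone: Bystander: grey honing stone 70 x 160 x 25 mm lying on the bench; leave it where it is.
- wax_tin: Bystander: brass wax tin, 70 mm dia, 45 mm high; leave it where it is.
Things that resemble listed ones, but are neither listed nor needed, are in the scene too. Several things look just like the wedge: the one meant starts farthest from the robot's base. What is shaped like the strip2 but purple is not meant.

How it is judged (in metres and radians):
On the way, in this order (a step that is already met when the one before it is completed fails the run):
1. the carriage is wound down onto its stop while no strip is under the panel (value of joint carriage above 0.029 m and not (x of strip0 in the frame of panel between -0.045 and 0.1 m and y of strip0 in the frame of panel between -0.03 and 0.03 m and z of strip0 in the frame of panel below -0.011 m and angle between the x axis of strip0 and the x axis of panel, either way round below 0.25 rad and angle between strip0's own z axis and vertical below 0.15 rad) and not (x of strip1 in the frame of panel between -0.045 and 0.1 m and y of strip1 in the frame of panel between -0.03 and 0.03 m and z of strip1 in the frame of panel below -0.011 m and angle between the x axis of strip1 and the x axis of panel, either way round below 0.25 rad and angle between strip1's own z axis and vertical below 0.15 rad) and not (x of strip2 in the frame of panel between -0.045 and 0.1 m and y of strip2 in the frame of panel between -0.03 and 0.03 m and z of strip2 in the frame of panel below -0.011 m and angle between the x axis of strip2 and the x axis of panel, either way round below 0.25 rad and angle between strip2's own z axis and vertical below 0.15 rad)), for 0.2 s.
2. at least one packing strip lies lengthwise under the free end of the panel (((x of strip0 in the frame of panel between -0.045 and 0.1 m and y of strip0 in the frame of panel between -0.03 and 0.03 m and z of strip0 in the frame of panel below -0.011 m and angle between the x axis of strip0 and the x axis of panel, either way round below 0.25 rad and angle between strip0's own z axis and vertical below 0.15 rad) or (x of strip1 in the frame of panel between -0.045 and 0.1 m and y of strip1 in the frame of panel between -0.03 and 0.03 m and z of strip1 in the frame of panel below -0.011 m and angle between the x axis of strip1 and the x axis of panel, either way round below 0.25 rad and angle between strip1's own z axis and vertical below 0.15 rad) or (x of strip2 in the frame of panel between -0.045 and 0.1 m and y of strip2 in the frame of panel between -0.03 and 0.03 m and z of strip2 in the frame of panel below -0.011 m and angle between the x axis of strip2 and the x axis of panel, either way round below 0.25 rad and angle between strip2's own z axis and vertical below 0.15 rad))), for 0.2 s.
At the end, for the whole second after the job is handed in: Carriage within 1.5 mm of its stop; a strip flat under the middle of the free end (under it by 20 mm or more, 30 mm sideways, 0.25 rad); wedge at rest on a strip (over 2 N), tip 10 mm or more in (25 mm sideways, 0.2 rad), pressing the panel with over 3 N and still held by the fingers (value of joint carriage above 0.0285 m and ((x of strip0 in the frame of panel between -0.045 and 0.1 m and y of strip0 in the frame of panel between -0.03 and 0.03 m and z of strip0 in the frame of panel below -0.011 m and angle between the x axis of strip0 and the x axis of panel, either way round below 0.25 rad and angle between strip0's own z axis and vertical below 0.15 rad) or (x of strip1 in the frame of panel between -0.045 and 0.1 m and y of strip1 in the frame of panel between -0.03 and 0.03 m and z of strip1 in the frame of panel below -0.011 m and angle between the x axis of strip1 and the x axis of panel, either way round below 0.25 rad and angle between strip1's own z axis and vertical below 0.15 rad) or (x of strip2 in the frame of panel between -0.045 and 0.1 m and y of strip2 in the frame of panel between -0.03 and 0.03 m and z of strip2 in the frame of panel below -0.011 m and angle between the x axis of strip2 and the x axis of panel, either way round below 0.25 rad and angle between strip2's own z axis and vertical below 0.15 rad)) and x of wedge in the frame of panel between -0.0775 and 0.0475 m and y of wedge in the frame of panel between -0.025 and 0.025 m and angle between the x axis of wedge and the x axis of panel, either way round below 0.2 rad and contact force between wedge and panel above 3 N and (contact force between wedge and strip0 above 2 N or contact force between wedge and strip1 above 2 N or contact force between wedge and strip2 above 2 N) and contact force between the fingers and wedge above 3 N and linear speed of wedge below 0.01 m/s); the arm keeps its last pose, push and grip.
It fails at once if a bystander is moved by more than 30 mm (distance of any of mallet_dark, gouge_a, gouge_b, hone, wax_tin from where it was at the start of the episode above 0.03 m).
It also fails if it takes over 70 s, if anything falls off the work surface, if the arm or the gripper's body presses on something with over 40 N, if the wrist force passes 120 N, or if a joint passes its speed limit or range.

### The arm

A 7-joint arm with a two-finger parallel gripper is mounted at the origin on the work surface. World frame = base frame: x ahead of the robot, y to its left, z up, the work surface at z = 0. Lengths are in mm, angles in rad, forces in N, time in s.
With the tool pointing down it reaches from about 400 to 875 mm from the base axis. Payload 4.4 kg.
Tool frame: the origin (TCP) lies on the centre line of the jaws, within the pads' length; the fingertips stand 25 mm ahead of it and the grasp point (between the pads) lies 6 mm ahead of it (ctrl.finger_overhang is the distance from the TCP to the fingertips, in mm); z points along the fingers, y is the line along which they close (so a half turn about z gives the same grasp; the last joint's range is limited). The gripper opens to 85 mm and grips with 20 to 120 N. Pads are 22 mm wide; open, the fingers measure 114 mm over their backs; the gripper's body (76 mm by 85 mm) begins 54 mm behind the grasp point. The pads swing forward as they close: fully open they stand 13 mm farther back than shut.
Start: joints at [1.077, 0.628, 0.038, 1.517, -0.027, 0.996, -0.02], TCP at [269.693, -591.425, 256.313] pointing down, gripper open.
Joint ranges: [-3.06, 3.06], [-0.37, 2.12], [-1.25, 1.32], [0.18, 2.47], [-1.1, 4.24], [0.23, 1.98], [-2.94, 2.94]. Speed limits (rad/s): [2.57, 2.57, 3.14, 3.14, 3.14, 3.14, 3.14].

### API

Orientations are given as [roll, pitch, yaw] about the fixed x, y, z axes, in that order (R = Rz(yaw) Ry(pitch) Rx(roll)).
In Python, from cell import ctrl gives the robot as it stands. The module is installed in compiled form; this text tells all that it offers.
- The arm moves only by the tool play_rows, never from a script. Its argument "targets" is a list of rows, each a list of 5 numbers: the closure, from 0 (fully open) to 1 (shut), then the shift along the tool's x, y, z in cm, then the turn about the tool's z in degrees. In form: [[gripper, dx, dy, dz, spin], ...]. A call has 1 to 10 rows; each row is the pose to reach, as a shift and turn from the pose commanded when the call began, along the tool's axes at that moment; what a row does not reach only later rows make up. A row lasts 1/10 s, in which the tool goes at most 50 mm and 8.59 degrees, less where a joint would pass 70% of its speed; a pose out of reach is approached as far as the arm can. A call with a gripper value outside its range is refused whole. The fingers move at their own pace and stop on an object; the grip force is fixed at half the most. Time passes only in rows, so rows that repeat a pose let the fingers close. It gives the time, the measured TCP pose, the force, the opening and the grip force at its end, in the units of the state.
- ctrl.read_state(): the state, without advancing time (a new reading comes with each control period).
- ctrl.get_image(name): name is "side" or "top"; returns (picture, depth): 480x640x3 uint8, red, green, blue; 480x640 float32, mm along the optical axis (not along the pixel's ray), 0 where there is no reading.
- ctrl.calibration(name): a dict with "vfov" (degrees; the focal length in pixels is half the picture's height over the tangent of half this angle, whatever the lens; pixels are square), "cx", "cy" (the principal point, pixels), "extrinsics" (4x4, takes a point from camera to world coordinates). Camera axes: x right, y down, z forward; pixel columns grow to the right and rows downward; lengths in mm; the calibration is good to about 2 mm. A picture is of the moment at which its call begins. calibration takes no time and is no camera call.
- ctrl.finish_job(): hands the job in; it is judged then, once.
Trained networks look in the newest picture that a camera, given by its name, has taken for a name from the list of things; names that differ only in an ending like _2 or _b are one class to them, and where a whole thing is asked for, a point or a joint stands for the part that bears it (a point fixed in the world has none). Each returns a list of dicts, best first, with "confidence" (0 to 1); they miss things now and then, are a little off and sometimes report something else, mostly with a low value. They report only what shows in the picture. A call takes as long as a camera call. They do not tell look-alikes from the thing itself.
- ctrl.search_frame(camera, name): "bbox" ([left, top, right, bottom] in pixels, round what is visible of it).
- ctrl.trace(camera, name): "pixels" (480x640 bool, what is visible of it) and "bbox" ([left, top, right, bottom] in pixels, round what is visible of it).
The state is a dict: "clock": time; "qpos": joint angles; "qd": joint speeds; "tau": joint torques, N m; "eef_pos": TCP position; "tool_rot": TCP orientation; "force": force on the tool from outside, world axes, zero at the start; "torque": the same for the moment, N m; "width": finger opening in mm; "gripper_force": force on a finger pad.
Only numpy, scipy, OpenCV 4.12 (cv2) and the standard library are available. Lean on these libraries where they do the work, as an engineer would, in place of code of your own. Each camera call takes 0.05 s, during which the arm holds its last target. There are 200 camera calls.

## Working session

There is one attempt and no reset: what is moved stays moved. The work goes in short steps, Python scripts to look and compute and a tool call to move; the robot and the scene stay as the last step left them, time stands still between calls to the robot, and variables do not carry over. Pictures are saved under pics/ and viewed, at most 10 in all, crops included, and the job is handed in when it is done.

Besides the shell and the picture viewer there is one more tool, called by a JSON object that holds its "method" and its "body". play_rows: Moves the arm, as the interface text tells. Its arguments: {"type":"object","properties":{"targets":{"type":"array"}},"required":["targets"]}

```bash
mkdir -p pics
cat > h.py <<'E'
from cell import ctrl
import numpy as np, cv2
def look(n):
    im,d=ctrl.get_image(n); return im,d
def cloud(n,d):
    c=ctrl.calibration(n); f=240/np.tan(np.radians(c["vfov"])/2)
    v,u=np.mgrid[:480,:640]; P=np.stack([(u-c["cx"])/f*d,(v-c["cy"])/f*d,d],-1)
    T=np.array(c["extrinsics"]); return P@T[:3,:3].T+T[:3,3]
def save(n,im): cv2.imwrite("pics/"+n,cv2.cvtColor(im,cv2.COLOR_RGB2BGR))
E
python3 - <<'E'
from h import *
s=ctrl.read_state(); print({k:np.round(v,3).tolist() for k,v in s.items()})
for n in("top","side"):
    im,d=look(n); save(n+"0.png",im); P=cloud(n,d)
    c=ctrl.calibration(n); print(n,np.round(c["extrinsics"],2).tolist(),c["vfov"],c["cx"],c["cy"])
    for t in ["stand","wheel_grip","panel","wedge","strip0","mallet_dark","gouge_a","hone","wax_tin"]:
        for r in ctrl.trace(n,t):
            m=r["pixels"]&(d>0); p=P[m]
            if len(p)==0: continue
            (cx,cy),wh,a=cv2.minAreaRect(p[:,:2].astype(np.float32))
            print(n,t,round(r["confidence"],2),r["bbox"],"med",np.median(p,0).round(),"rect",round(cx),round(cy),np.round(wh),round(a),"z",np.percentile(p[:,2],[5,95]).round())
E
```

```text
{'clock': 0.0, 'qpos': [1.077, 0.629, 0.038, 1.518, -0.027, 0.996, -0.02], 'qd': [0.001, 0.0, -0.0, -0.001, 0.002, -0.001, -0.001], 'tau': [0.0, -56.34, 1.226, -19.344, 0.011, 0.011, 0.0], 'eef_pos': [269.446, -590.868, 255.402], 'tool_rot': [-3.14, 0.0, 0.428], 'force': [0.484, -0.569, -0.119], 'torque': [0.01, 0.064, -0.022], 'gripper_force': 0.0, 'width': 85.329}
top [[-0.0, -0.99, 0.14, 346.59], [-1.0, 0.0, -0.02, -6.69], [0.02, -0.14, -0.99, 1258.07], [0.0, 0.0, 0.0, 1.0]] 53.47078461702833 314.1990772881311 245.4198227788811
top stand 0.63 [132.2, 205.6, 284.1, 287.1] med [511. 247.  71.] rect 534 263 [193. 385.] 10 z [ 64. 222.]
top wheel_grip 0.7 [131.3, 208.9, 281.6, 287.7] med [511. 246.  71.] rect 533 264 [194. 388.] 10 z [ 31. 221.]
top panel 0.97 [157.3, 207.7, 278.2, 284.8] med [520. 208.  71.] rect 531 220 [170. 301.] 11 z [66. 92.]
top wedge 0.57 [416.9, 310.7, 477.3, 357.8] med [ 295. -368.   18.] rect 295 -374 [ 44. 174.] 35 z [ 5. 26.]
top strip0 0.94 [358.7, 305.8, 372.7, 358.6] med [ 298. -163.   12.] rect 301 -163 [129.  38.] 5 z [ 8. 16.]
top strip0 0.8 [357.4,
[... 2180 characters left out ...]
  95.] rect 804 -21 [ 79. 374.] 31 z [ 17. 214.]
side gouge_a 0.95 [161.4, 312.8, 220.3, 390.4] med [696. 296.  15.] rect 700 306 [ 33. 237.] 6 z [ 1. 24.]
side gouge_a 0.74 [253.4, 197.3, 285.4, 239.9] med [ 750. -225.   17.] rect 751 -204 [ 23. 213.] 4 z [ 9. 24.]
side gouge_a 0.51 [211.8, 216.1, 243.2, 296.0] med [718. 118.  94.] rect 782 65 [ 76. 217.] 53 z [ 18. 210.]
side gouge_a 0.49 [232.6, 272.8, 326.5, 382.5] med [508. 177.  71.] rect 486 328 [157. 690.] 14 z [67. 95.]
side hone 0.84 [313.8, 174.2, 337.1, 204.0] med [ 647. -415.   26.] rect 654 -437 [ 71. 170.] 19 z [ 6. 29.]
side wax_tin 0.59 [245.0, 241.6, 270.1, 271.8] med [702.  -1.  41.] rect 729 -29 [ 68. 120.] 55 z [ 8. 48.]
```

Run:
```python
import cv2,numpy as np
t=cv2.imread('pics/top0.png'); s=cv2.imread('pics/side0.png')
cv2.imwrite('pics/a.png',cv2.resize(t[120:390,120:520],(800,540),interpolation=cv2.INTER_CUBIC))
cv2.imwrite('pics/b.png',cv2.resize(s[160:430,150:470],(711,600),interpolation=cv2.INTER_CUBIC))
```

```text
(no output)
```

View pics/a.png

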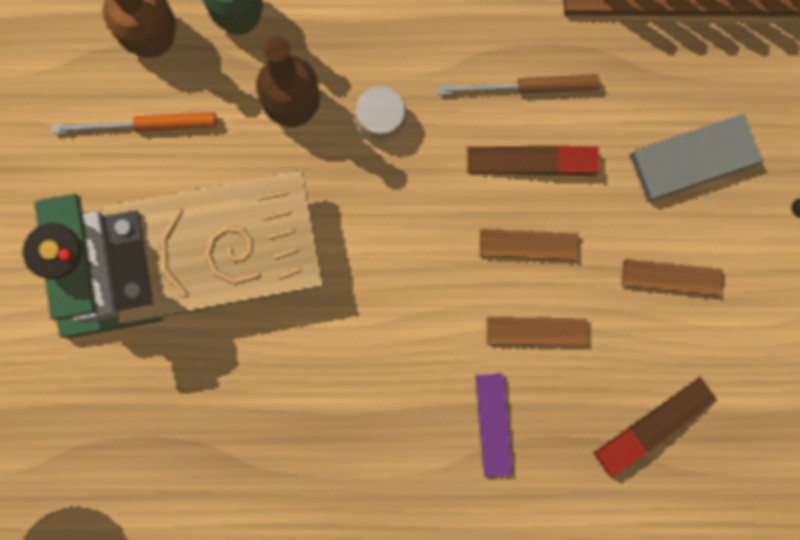

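View pics/b.png

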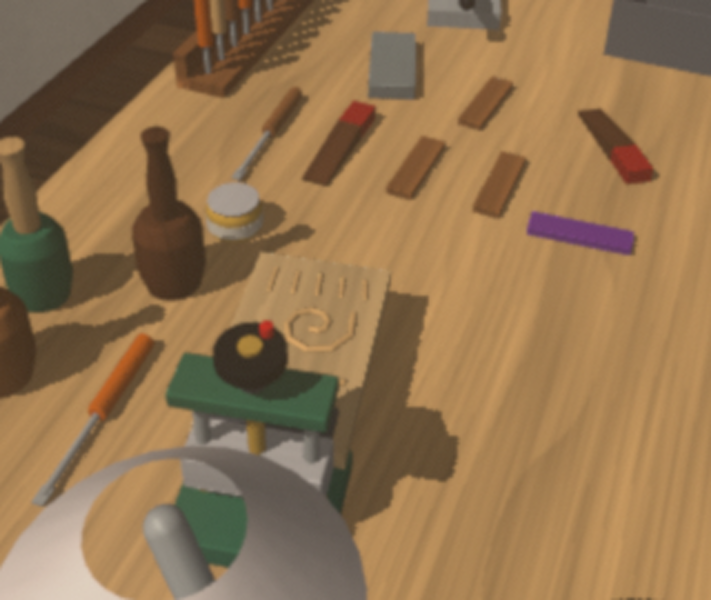

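The top crop shows two wedges: A at full-picture pixel (386,200), red end to the right, and B at (447,334). A is at about (650,-225), 690 mm from the base; B is at 473 mm, so A is the one meant. The brown strips are at (381,243), (388,286) and (457,260), and the purple one (366,332) is not meant. Next I measure the wheel, panel, wedge and strips.

```bash
cat >> h.py <<'E'
def rect(p):
    (cx,cy),wh,a=cv2.minAreaRect(p[:,:2].astype(np.float32)); return np.round([cx,cy,*wh,a],1)
def box(P,d,lo,hi):
    return P[(d>0)&np.all((P>lo)&(P<hi),-1)]
E
python3 - <<'E'
from h import *
for n in("top","side"):
    im,d=look(n); P=cloud(n,d)
    b=lambda lo,hi:box(P,d,lo,hi)
    w=b([440,300,195],[580,460,228]); print(n,"wheel",rect(w),cv2.minEnclosingCircle(w[:,:2].astype(np.float32)),np.percentile(w[:,2],[5,50,95]))
    m=(d>0)&np.all((P>[440,300,190])&(P<[580,460,260]),-1)&(im[...,0]>150)&(im[...,1]<90); print("knob",P[m].mean(0) if m.any() else 0,P[m][:,2].max() if m.any() else 0)
    p=b([400,50,60],[640,300,85]); print("panel",rect(p),np.percentile(p[:,2],[5,25,50,75]))
    for k,lo,hi in [("wedge",[610,-340,4],[695,-110,40]),("s538",[500,-300,6],[580,-130,30]),("s421",[385,-300,6],[460,-140,30]),("s494",[450,-480,6],[540,-330,30])]:
        q=b(lo,hi); print(k,rect(q),np.percentile(q[:,2],[5,50,95]).round(1))
    st=b([400,240,150],[640,460,190]); print("stand plate",rect(st),np.median(st[:,2]) if len(st) else 0)
    bench=b([560,-120,-20],[640,0,20]);print("bench",np.median(bench[:,2]))
E
```

```text
top wheel [497.5 345.1  60.   60.5  19.3] ((498.36151123046875, 345.3641662597656), 31.410606384277344) [216.22896484 222.28603017 226.49278273]
knob [491.96976726 328.55281097 232.42842202] 236.32676866713973
panel [526.9 191.3 151.6 245.8  10.5] [65.82204683 68.24133509 70.10625234 72.01157929]
wedge [ 6.516e+02 -2.247e+02  8.330e+01  2.279e+02  1.000e-01] [ 4.7 16.7 26.6]
s538 [ 543.5 -215.5  167.7   62.5   88.1] [ 7.3 12.2 16.2]
s421 [ 419.5 -227.9  141.4   57.7   89.9] [ 7.4 11.8 16. ]
s494 [ 493.9 -403.6   74.3  134.7    6.4] [ 7.8 11.9 16.3]
stand plate [498.2 345.2 141.1  50.8  10.8] 177.8216950993109
bench 0.02641025570255806
side wheel [496.7 346.1  60.5  61.2  38.7] ((496.6700439453125, 346.15936279296875), 32.20780563354492) [211.7267824  222.89473656 226.82058078]
knob [490.79493275 327.87158037 234.34291983] 236.4016804068557
panel [525.7 189.4 150.7 250.7  10.8] [67.97409233 69.68410678 70.80668759 72.00379525]
wedge [ 6.528e+02 -2.262e+02  8.460e+01  2.272e+02  2.000e-01] [ 4.5 16.2 26.8]
s538 [ 546.9 -213.5  134.4   62.    87. ] [ 7.7 13.  16.4]
s421 [ 430.5 -222.7  135.6   59.1   89. ] [ 8.3 12.9 16.3]
s494 [ 498.7 -402.6  132.9   59.9   89.3] [ 7.8 13.  16.2]
stand plate [496.1 346.2 139.4  52.6  11.2] 178.63557562226555
bench 1.2503728934650553
```

Add to h.py:
```python
def go(x,y,z,yaw=None):
    "world target -> [dx,dy,dz cm, spin deg]"
    s=ctrl.read_state(); p=np.array(s["eef_pos"]); Y=s["tool_rot"][2]; c,n=np.cos(Y),np.sin(Y)
    d=np.array([x,y,z])-p; sp=0 if yaw is None else -np.degrees((yaw-Y+np.pi/2)%np.pi-np.pi/2)
    print("t",round(s["clock"],2),"tcp",np.round(p,1),"rot",np.round(s["tool_rot"],3),"q",np.round(s["qpos"],2),"w",round(s["width"],1),"F",np.round(s["force"],1),"T",np.round(s["torque"],2))
    print("row",np.round([(c*d[0]+n*d[1])/10,(n*d[0]-c*d[1])/10,-d[2]/10,sp],2))
```

```text
(no output)
```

{"method": "play_rows", "body": {"targets": [[0, 36, -35.4, -2.4, -70], [0, 36, -35.4, -2.4, -70], [0, 36, -35.4, -2.4, -70], [0, 36, -35.4, -2.4, -70], [0, 36, -35.4, -2.4, -70], [0, 36, -35.4, -2.4, -70], [0, 36, -35.4, -2.4, -70], [0, 36, -35.4, -2.4, -70], [0, 36, -35.4, -2.4, -70], [0, 36, -35.4, -2.4, -70]]}}

```text
clock: 2.1
eef_pos: [448.9, -123.4, 280.5]
tool_rot: [3.141, 0.0, 1.649]
force: [1.6, -0.7, 1.0]
width: 85.5
gripper_force: 0.0
```

```bash
python3 -c "
from h import *
go(497.5,345.5,270)"
```

```text
t 2.1 tcp [ 448.9 -123.4  280.5] rot [3.141 0.    1.649] q [ 0.48  0.35 -0.37  1.97  0.17  0.84  0.1 ] w 85.5 F [ 1.6 -0.7  1. ] T [-0.    0.03 -0.01]
row [46.36  8.53  1.05  0.  ]
```

{"method": "play_rows", "body": {"targets": [[0, 46.4, 8.5, 1, 0], [0, 46.4, 8.5, 1, 0], [0, 46.4, 8.5, 1, 0], [0, 46.4, 8.5, 1, 0], [0, 46.4, 8.5, 1, 0], [0, 46.4, 8.5, 1, 0], [0, 46.4, 8.5, 1, 0], [0, 46.4, 8.5, 1, 0], [0, 46.4, 8.5, 1, 0], [0, 46.4, 8.5, 1, 0]]}}

```text
clock: 3.1
eef_pos: [495.5, 350.2, 270.1]
tool_rot: [3.141, -0.004, 1.655]
force: [-0.3, 0.9, -0.2]
width: 85.0
gripper_force: 0.0
```

```bash
python3 -c "
from h import *
go(497.5,345.5,218)"
```

```text
t 3.1 tcp [495.5 350.2 270.1] rot [ 3.141 -0.004  1.655] q [-0.41  0.57 -0.41  1.62  0.26  1.   -0.81] w 85.0 F [-0.3  0.9 -0.2] T [-0.01  0.08  0.03]
row [-0.48  0.16  5.21  0.  ]
```

{"method": "play_rows", "body": {"targets": [[0, 0, 0, 0, 0], [0, 0, 0, 2.5, 0], [0, 0, 0, 5.2, 0], [0, 0, 0, 5.2, 0]]}}

```text
clock: 3.5
eef_pos: [495.3, 341.0, 214.9]
tool_rot: [-3.136, 0.005, 1.648]
force: [-1.0, -1.7, -0.5]
width: 85.6
gripper_force: 0.0
```

```bash
python3 -c "
from h import *
go(497.5,345.5,218)"
```

```text
t 3.5 tcp [495.3 341.  214.9] rot [-3.136  0.005  1.648] q [-0.41  0.63 -0.38  1.69  0.29  0.89 -0.84] w 85.6 F [-1.  -1.7 -0.5] T [-0.03  0.   -0.03]
row [ 0.43  0.25 -0.31  0.  ]
```

{"method": "play_rows", "body": {"targets": [[0, 0.1, 0.1, 0, 0], [0.6, 0.1, 0.1, 0, 0], [1, 0.1, 0.1, 0, 0], [1, 0.1, 0.1, 0, 0], [1, 0.1, 0.1, 0, 0], [1, 0.1, 0.1, 0, 0], [1, 0.1, 0.1, 0, 0]]}}

```text
clock: 4.2
eef_pos: [498.0, 345.6, 220.1]
tool_rot: [3.14, -0.001, 1.649]
force: [-1.2, -0.8, 5.9]
width: 60.2
gripper_force: 63.9
```

```bash
python3 -c "
from h import *
go(497.5,345.5,218)"
```

```text
t 4.2 tcp [498.  345.6 220.1] rot [ 3.140e+00 -1.000e-03  1.649e+00] q [-0.41  0.63 -0.38  1.68  0.29  0.89 -0.84] w 60.2 F [-1.2 -0.8  5.9] T [-0.23  0.45  0.  ]
row [-0.   -0.05  0.21  0.  ]
```

{"method": "play_rows", "body": {"targets": [[1, 0, 0, 0, 6], [1, 0, 0, 0, 12], [1, 0, 0, 0, 18], [1, 0, 0, 0, 24], [1, 0, 0, 0, 30], [1, 0, 0, 0, 36], [1, 0, 0, 0, 40], [1, 0, 0, 0, 40]]}}

```text
clock: 5.0
eef_pos: [497.5, 345.7, 220.1]
tool_rot: [3.141, -0.002, 0.949]
force: [-2.9, -0.7, 5.3]
width: 60.5
gripper_force: 64.2
```

```bash
python3 -c "
from h import *
go(497.5,345.5,218)
for n in ('top','side'):
    im,d=look(n); P=cloud(n,d); p=box(P,d,[400,50,50],[640,240,85]); print(rect(p),np.median(p[:,2]))"
```

```text
t 5.0 tcp [497.5 345.7 220.1] rot [ 3.141e+00 -2.000e-03  9.490e-01] q [-0.53  0.61 -0.19  1.68  0.14  0.86 -1.4 ] w 60.5 F [-2.9 -0.7  5.3] T [-0.19  0.53 -0.36]
row [-0.02  0.01  0.21  0.  ]
[532.6 161.  151.7 184.2  10.4] 62.76335122529713
[515.8 156.8 119.3 187.   10.6] 63.74339553386932
```

{"method": "play_rows", "body": {"targets": [[1, 0, 0, 0, 4], [1, 0, 0, 0, 8], [1, 0, 0, 0, 12], [1, 0, 0, 0, 12]]}}

```text
clock: 5.5
eef_pos: [497.4, 345.8, 220.1]
tool_rot: [-3.141, -0.002, 0.74]
force: [-2.5, -1.2, 6.5]
width: 60.5
gripper_force: 64.2
```

```bash
python3 -c "
from h import *
go(497.5,345.5,218)"
```

```text
t 5.5 tcp [497.4 345.8 220.1] rot [-3.141e+00 -2.000e-03  7.400e-01] q [-0.57  0.61 -0.13  1.68  0.1   0.86 -1.57] w 60.5 F [-2.5 -1.2  6.5] T [-0.18  0.51 -0.33]
row [-0.02  0.03  0.21  0.  ]
```

{"method": "play_rows", "body": {"targets": [[1, 0, 0, 0, 4], [1, 0, 0, 0, 8], [1, 0, 0, 0, 8]]}}

```text
clock: 5.8
eef_pos: [500.4, 348.0, 220.2]
tool_rot: [-3.141, -0.01, 0.604]
force: [5.0, 3.6, -2.3]
width: 60.4
gripper_force: 66.9
```

```bash
python3 -c "
from h import *
go(497.5,345.5,218)
for n in ('top','side'):
    im,d=look(n); P=cloud(n,d); p=box(P,d,[400,50,50],[640,240,85]); print(rect(p),np.median(p[:,2]))"
```

```text
t 5.8 tcp [500.4 348.  220.2] rot [-3.141 -0.01   0.604] q [-0.6   0.61 -0.09  1.68  0.07  0.85 -1.68] w 60.4 F [ 5.   3.6 -2.3] T [ 0.8  -1.12  0.07]
row [-0.38  0.04  0.22  0.  ]
[532.2 161.9 151.2 186.1  10.6] 60.62043064435284
[521.1 157.6 129.4 189.2  10.6] 61.60210137085494
```

{"method": "play_rows", "body": {"targets": [[1, 0, 0, 0, 0], [1, 0, 0, 0, 3], [1, 0, 0, 0, 6], [1, 0, 0, 0, 6]]}}

```text
clock: 6.3
eef_pos: [502.8, 349.0, 220.3]
tool_rot: [-3.141, -0.015, 0.503]
force: [10.7, 5.9, -6.2]
width: 60.3
gripper_force: 67.9
```

```bash
python3 -c "
from h import *
go(497.5,345.5,218)
for n in ('top','side'):
    im,d=look(n); P=cloud(n,d); p=box(P,d,[400,50,50],[640,240,85]); print(rect(p),np.median(p[:,2]))"
```

```text
t 6.3 tcp [502.8 349.  220.3] rot [-3.141 -0.015  0.503] q [-0.61  0.61 -0.06  1.68  0.05  0.84 -1.77] w 60.3 F [10.7  5.9 -6.2] T [ 1.27 -2.32  1.43]
row [-0.63  0.05  0.23  0.  ]
[532.2 161.5 151.5 185.2  10.6] 60.50301864996038
[523.3 159.4 134.3 187.3  10.7] 61.57705745900654
```

{"method": "play_rows", "body": {"targets": [[0, 0, 0, 0, 0], [0, 0, 0, 0, 0], [0, 0, 0, 0, 0], [0, 0, 0, 0, 0], [0, 0, 0, -3, 0], [0, 0, 0, -6, 0], [0, 0, 0, -6, 0]]}}

```text
clock: 7.1
eef_pos: [499.5, 346.6, 282.3]
tool_rot: [-3.14, -0.008, 0.497]
force: [0.2, 0.8, 0.7]
width: 85.5
gripper_force: 0.0
```

Run:
```python
from h import *
print(ctrl.finger_overhang)
for n in ('top','side'):
    im,d=look(n); P=cloud(n,d); p=box(P,d,[400,0,50],[640,240,85])
    u=np.array([-.184,.983]); v=np.array([.983,.184]); a=p[:,:2]@u; b=p[:,:2]@v
    e=p[np.abs(b-np.median(b))<60]; 
    # per-column minimum along axis
    bb=np.round(b/8); mins=[(k*8,a[bb==k].min()) for k in np.unique(bb)]
    fr=np.array([m for m in mins if abs(m[0]-(b.min()+b.max())/2)<60]); print(n,"b",np.percentile(b,[0.5,99.5]).round(1),"slope",np.polyfit(fr[:,0],fr[:,1],1).round(3),"amin",np.median(fr[:,1]).round(1),"z",np.median(p[:,2]))
    mb=np.percentile(b,[.5,99.5]).mean(); o=np.median(fr[:,1])*u+mb*v; print("free end",o.round(1))
    m=(d>0)&np.all((P>[440,300,190])&(P<[580,460,260]),-1)&(im[...,0]>150)&(im[...,1]<90); print("knob",P[m].mean(0).round(1) if m.any() else 0)
    for r in ctrl.trace(n,"strip0"):
        p=P[r["pixels"]&(d>0)]; p=p[(p[:,2]>7)&(p[:,2]<20)]
        if len(p)>50: print(n,"strip",rect(p),r["confidence"])
go(538-0.035*50,-212-50,110,np.radians(88))
```

```text
25.0
top b [477.9 626.7] slope [-1.0000e-03 -3.1088e+01] amin -31.7 z 60.67213004425912
free end [548.8  70.5]
knob [479.4 340.9 232.4]
top strip [ 536.6 -212.9  128.5   37.4   87.5] 0.97
top strip [ 421.  -222.2  129.8   35.5   88.6] 0.92
top strip [ 492.1 -403.6  131.5   36.6   84.2] 0.75
top strip [ 301.  -162.3  129.4   36.4    4.6] 0.63
side b [476.8 609.6] slope [-4.0000e-03 -2.8987e+01] amin -31.2 z 61.68422164286767
free end [539.7  69.3]
knob [478.1 340.6 234.1]
side strip [ 534.9 -212.4  132.7   36.8   87.7] 0.81
side strip [ 420.7 -221.   133.1   37.1   89.2] 0.63
side strip [ 300.3 -161.5  127.7   43.6    2. ] 0.61
side strip [ 492.5 -402.7  131.5   39.6   83.3] 0.54
t 7.3 tcp [497.  344.8 277.2] rot [3.141e+00 2.000e-03 4.980e-01] q [-0.61  0.54 -0.06  1.62  0.04  0.98 -1.76] w 85.0 F [ 0.   1.  -1.1] T [ 0.01 -0.   -0.03]
row [-25.51  55.19  16.72 -59.49]
```

{"method": "play_rows", "body": {"targets": [[0, -25.6, 55.1, 5, -59.5], [0, -25.6, 55.1, 5, -59.5], [0, -25.6, 55.1, 5, -59.5], [0, -25.6, 55.1, 5, -59.5], [0, -25.6, 55.1, 5, -59.5], [0, -25.6, 55.1, 5, -59.5], [0, -25.6, 55.1, 5, -59.5], [0, -25.6, 55.1, 5, -59.5], [0, -25.6, 55.1, 5, -59.5], [0, -25.6, 55.1, 5, -59.5]]}}

```text
clock: 8.3
eef_pos: [527.8, -153.7, 235.9]
tool_rot: [-3.14, -0.001, 1.536]
force: [0.5, 0.6, 0.1]
width: 85.6
gripper_force: 0.0
```

```bash
python3 -c "
from h import *
go(534,-260,80,np.radians(87.6))"
```

```text
t 8.3 tcp [ 527.8 -153.7  235.9] rot [-3.140e+00 -1.000e-03  1.536e+00] q [ 0.44  0.52 -0.31  1.82  0.2   0.83 -0.  ] w 85.6 F [0.5 0.6 0.1] T [-0.   -0.15 -0.03]
row [-10.6    0.99  15.59   0.41]
```

{"method": "play_rows", "body": {"targets": [[0, -10.6, 1, 15.6, 0.5], [0, -10.6, 1, 15.6, 0.5], [0, -10.6, 1, 15.6, 0.5], [0, -10.6, 1, 15.6, 0.5], [0, -10.6, 1, 15.6, 0.5], [0, -10.6, 1, 15.6, 0.5], [0, -10.6, 1, 15.6, 0.5]]}}

```text
clock: 9.0
eef_pos: [536.1, -256.6, 82.0]
tool_rot: [3.14, -0.001, 1.529]
force: [0.2, 0.9, 0.3]
width: 85.6
gripper_force: 0.0
```

```bash
python3 -c "
from h import *
go(534,-260,28,np.radians(87.6))"
```

```text
t 9.0 tcp [ 536.1 -256.6   82. ] rot [ 3.140e+00 -1.000e-03  1.529e+00] q [ 0.55  0.79 -0.23  1.81  0.3   0.58  0.08] w 85.6 F [0.2 0.9 0.3] T [-0.02 -0.01  0.06]
row [-0.35 -0.19  5.4   0.01]
```

{"method": "play_rows", "body": {"targets": [[0, -0.35, -0.2, 3, 0], [0, -0.35, -0.2, 5.4, 0], [0, -0.35, -0.2, 5.4, 0], [1, -0.35, -0.2, 5.4, 0], [1, -0.35, -0.2, 5.4, 0], [1, -0.35, -0.2, 5.4, 0], [1, -0.35, -0.2, 5.4, 0], [1, -0.35, -0.2, 5.4, 0], [1, -0.35, -0.2, 5.4, 0], [1, -0.35, -0.2, 5.4, 0]]}}

```text
clock: 10.0
eef_pos: [534.0, -261.7, 28.7]
tool_rot: [3.139, 0.001, 1.527]
force: [-0.9, 0.6, 6.0]
width: 33.9
gripper_force: 59.7
```

```bash
python3 -c "
from h import *
go(534,-260,28,np.radians(87.6))"
```

```text
t 10.0 tcp [ 534.  -261.7   28.7] rot [3.139e+00 1.000e-03 1.527e+00] q [ 0.53  0.87 -0.2   1.82  0.33  0.48  0.06] w 33.9 F [-0.9  0.6  6. ] T [0.15 0.12 0.01]
row [ 0.17 -0.01  0.07 -0.1 ]
```

```bash
python3 -c "
from h import *
go(576.4,-75.5,38,1.756)"
```

```text
t 10.0 tcp [ 534.  -261.7   28.7] rot [3.139e+00 1.000e-03 1.527e+00] q [ 0.53  0.87 -0.2   1.82  0.33  0.48  0.06] w 33.9 F [-0.9  0.6  6. ] T [0.15 0.12 0.01]
row [ 18.79   3.42  -0.93 -13.11]
```

{"method": "play_rows", "body": {"targets": [[1, 0, 0, -1, 0], [1, 3, 0.5, -1, -3], [1, 6, 1, -1, -6], [1, 9, 1.7, -1, -9], [1, 12, 2.3, -1, -13.1], [1, 15, 2.8, -1, -13.1], [1, 18.8, 3.4, -1, -13.1], [1, 18.8, 3.4, -1, -13.1], [1, 18.8, 3.4, -1, -13.1]]}}

```text
clock: 10.9
eef_pos: [575.5, -73.8, 37.8]
tool_rot: [3.141, -0.0, 1.759]
force: [-0.4, -0.1, -1.2]
width: 33.9
gripper_force: 60.0
```

Run:
```python
from h import *
go(559.5,15,38,1.756)
im,d=look("top"); P=cloud("top",d); save("c0.png",im)
for r in ctrl.trace("top","strip0"):
    p=P[r["pixels"]&(d>0)]; p=p[(p[:,2]>7)&(p[:,2]<45)]
    if len(p)>50: print(rect(p),np.median(p[:,2]),r["bbox"])
im,d=look("side"); P=cloud("side",d); 
for r in ctrl.trace("side","strip0"):
    p=P[r["pixels"]&(d>0)]; p=p[(p[:,2]>7)&(p[:,2]<45)]
    if len(p)>50: print(rect(p),np.median(p[:,2]),r["bbox"])
cv2.imwrite("pics/c.png",cv2.cvtColor(cv2.resize(im[170:410,180:500],(800,600)),cv2.COLOR_RGB2BGR))
```

```text
t 10.9 tcp [575.5 -73.8  37.8] rot [ 3.141 -0.     1.759] q [ 0.21  0.85 -0.21  1.86  0.35  0.47 -0.06] w 33.9 F [-0.4 -0.1 -1.2] T [-0.07  0.05  0.04]
row [ 9.02  0.09 -0.02  0.15]
[ 490.9 -416.9  106.2   36.7   84.3] 12.056961990644936 [443.5, 251.0, 482.2, 267.0]
[563.3  -9.3  39.7  94.7  14.1] 21.132120775380827 [284.7, 224.7, 326.1, 238.0]
[565.2 -33.4  36.1 125.   10.2] 21.60815768742475 [292.2, 251.4, 315.9, 281.8]
[ 492.2 -400.6  138.3   38.4   84.2] 12.816884820975531 [355.8, 195.9, 381.7, 220.5]
[ 300.5 -161.9  129.    42.4    4. ] 12.647229313933337 [384.5, 253.3, 434.7, 274.6]
[ 420.2 -222.1  133.8   36.4   88.7] 13.020307630756975 [361.1, 225.8, 385.2, 260.3]
[697.5 314.1  23.  219.9   3.7] 17.015710996408416 [162.6, 309.3, 218.1, 389.2]
```

View pics/c.png

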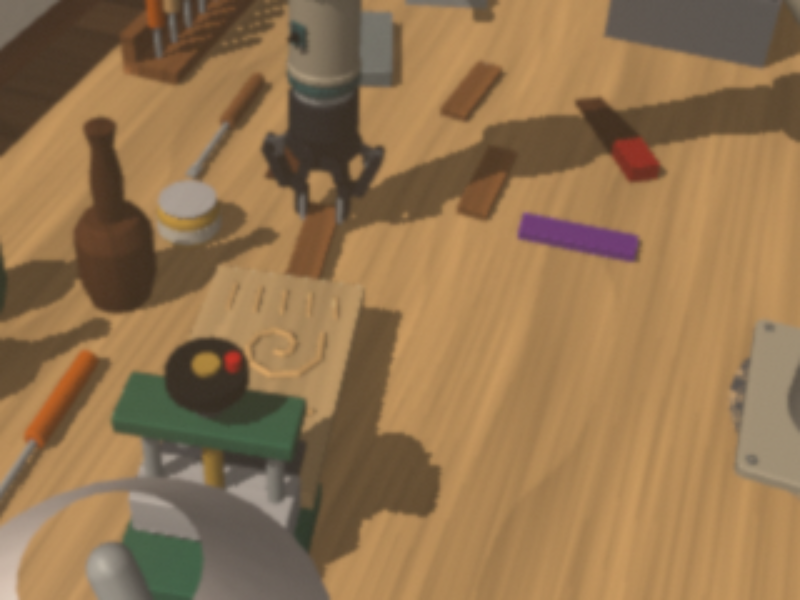

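The side crop shows the strip held level at (312,245) in the crop, heading for the middle of the panel's free end at about (292,279). Sliding it in.

{"method": "play_rows", "body": {"targets": [[1, 3, 0, 0, 0], [1, 6, 0, 0, 0], [1, 9, 0.1, 0, 0], [1, 9, 0.1, 0.4, 0], [1, 9, 0.1, 0.9, 0], [1, 9, 0.1, 0.9, 0], [0, 9, 0.1, 0.9, 0], [0, 9, 0.1, 0.9, 0], [0, 9, 0.1, 0.9, 0], [0, 9, 0.1, 0.9, 0]]}}

```text
clock: 12.1
eef_pos: [559.4, 12.6, 27.8]
tool_rot: [-3.141, 0.0, 1.755]
force: [-0.7, -0.3, -0.4]
width: 85.6
gripper_force: 0.0
```

```bash
python3 -c "
from h import *
go(420-.02*48,-221.5-48,150,np.radians(89))"
```

```text
t 12.1 tcp [559.4  12.6  27.8] rot [-3.141  0.     1.755] q [ 0.04  0.85 -0.17  1.92  0.33  0.4  -0.2 ] w 85.6 F [-0.7 -0.3 -0.4] T [-0.01 -0.02 -0.  ]
row [-25.17 -18.96 -12.22  11.54]
```

{"method": "play_rows", "body": {"targets": [[0, -1, 0, -5, 0], [0, -25.1, -19, -9, 11.5], [0, -25.1, -19, -9, 11.5], [0, -25.1, -19, -9, 11.5], [0, -25.1, -19, -9, 11.5], [0, -25.1, -19, -7, 11.5], [0, -25.1, -19, -5, 11.5], [0, -25.1, -19, -5, 11.5], [0, -25.1, -19, -5, 11.5], [0, -25.1, -19, -5, 11.5]]}}

```text
clock: 13.1
eef_pos: [419.9, -267.1, 78.1]
tool_rot: [3.141, -0.001, 1.556]
force: [0.1, 0.4, -0.0]
width: 85.4
gripper_force: 0.0
```

Run:
```python
from h import *
go(419.5,-269.5,27.5,np.radians(89))
for n in("top","side"):
  im,d=look(n); P=cloud(n,d); save(n+"d.png",im)
  for r in ctrl.trace(n,"strip0"):
    p=P[r["pixels"]&(d>0)]; p=p[(p[:,2]>7)&(p[:,2]<45)]
    if len(p)>50: print(n,rect(p),np.median(p[:,2]),r["bbox"])
```

```text
t 13.1 tcp [ 419.9 -267.1   78.1] rot [ 3.141e+00 -1.000e-03  1.556e+00] q [ 0.65  0.71 -0.21  2.07  0.36  0.39  0.14] w 85.4 F [ 0.1  0.4 -0. ] T [ 0.04 -0.    0.  ]
row [-0.24 -0.03  5.06  0.16]
top [ 301.1 -162.   128.3   34.6    3.4] 12.158565164791298 [360.9, 307.0, 371.9, 359.4]
top [555.6  33.6  37.   76.6   9.8] 12.052791893792005 [272.9, 225.8, 305.3, 242.8]
top [ 420.9 -214.8  115.7   35.7   88.3] 11.956422017428963 [363.1, 279.8, 407.3, 296.9]
top [ 650.2 -221.6  173.2   37.    88.6] 18.804774767148842 [357.3, 192.5, 420.5, 207.2]
side [ 420.4 -221.6  136.5   37.3   88.5] 13.13433402597127 [363.3, 227.1, 384.3, 258.3]
side [ 300.2 -163.   129.7   43.2    2.9] 12.675878494747963 [385.8, 256.0, 433.6, 275.1]
side [ 493.6 -387.8  105.5   38.3   83.8] 12.480263823045277 [356.6, 201.2, 376.8, 219.7]
```

{"method": "play_rows", "body": {"targets": [[0, -0.2, 0, 3, 0], [0, -0.2, 0, 5, 0], [0, -0.2, 0, 5, 0], [1, -0.2, 0, 5, 0], [1, -0.2, 0, 5, 0], [1, -0.2, 0, 5, 0], [1, -0.2, 0, 5, 0], [1, -0.2, 0, 5, 0], [1, -0.2, 0, 5, 0], [1, -0.2, 0, 5, 0]]}}

```text
clock: 14.3
eef_pos: [419.7, -270.4, 29.3]
tool_rot: [3.14, 0.001, 1.555]
force: [0.1, 1.0, 5.9]
width: 33.9
gripper_force: 59.6
```

```bash
python3 -c "
from h import *
go(576.4,-75.5,50,1.756)"
```

```text
t 14.3 tcp [ 419.7 -270.4   29.3] rot [3.140e+00 1.000e-03 1.555e+00] q [ 0.62  0.81 -0.15  2.08  0.4   0.28  0.11] w 33.9 F [0.1 1.  5.9] T [ 0.21  0.07 -0.05]
row [ 19.74  15.36  -2.07 -11.51]
```

{"method": "play_rows", "body": {"targets": [[1, 0, 0, -1.7, 0], [1, 3.3, 2.5, -1.7, -2], [1, 6.5, 5, -1.7, -5], [1, 10, 7.7, -1.7, -8], [1, 13, 10.1, -1.7, -11.5], [1, 16, 12.5, -1.7, -11.5], [1, 19.7, 15.4, -1.7, -11.5], [1, 19.7, 15.4, -1.7, -11.5], [1, 19.7, 15.4, -1.7, -11.5]]}}

```text
clock: 15.2
eef_pos: [576.5, -74.1, 45.5]
tool_rot: [3.141, -0.0, 1.759]
force: [0.0, -0.1, -0.3]
width: 33.8
gripper_force: 60.1
```

Run:
```python
from h import *
go(559.5,14,46,1.756)
for n in("top","side"):
  im,d=look(n); P=cloud(n,d); save(n+"e.png",im)
  for r in ctrl.trace(n,"strip0"):
    p=P[r["pixels"]&(d>0)]; p=p[(p[:,2]>7)&(p[:,2]<45)]
    if len(p)>50: print(n,rect(p),np.median(p[:,2]),r["bbox"])
```

```text
t 15.2 tcp [576.5 -74.1  45.5] rot [ 3.141 -0.     1.759] q [ 0.21  0.84 -0.21  1.85  0.34  0.49 -0.04] w 33.8 F [ 0.  -0.1 -0.3] T [-0.11  0.02 -0.02]
row [ 8.97 -0.03 -0.05  0.16]
top [ 491.2 -417.1  102.1   35.4   84.8] 12.230448340383077 [445.2, 252.4, 480.0, 268.3]
top [564.6 -10.4  36.4  98.4   9.8] 27.938948430669143 [287.0, 223.1, 327.7, 241.7]
top [550.9  53.3  33.6  33.4  13.2] 12.400447061308682 [274.1, 229.9, 293.1, 243.7]
side [ 491.7 -400.6  133.4   38.4   83.4] 13.179676343112646 [359.0, 198.2, 381.8, 216.8]
side [565.1 -30.1  37.7 131.5  11. ] 28.49746156502772 [292.7, 248.7, 315.2, 282.8]
```

{"method": "play_rows", "body": {"targets": [[1, 3, 0.2, 0, 0], [1, 6, 0.2, 0, 0], [1, 8.9, 0.2, 0, 0], [1, 8.9, 0.2, 0.2, 0], [1, 8.9, 0.2, 0.4, 0], [1, 8.9, 0.2, 0.4, 0], [0, 8.9, 0.2, 0.4, 0], [0, 8.9, 0.2, 0.4, 0], [0, 8.9, 0.2, 0.4, 0], [0, 8.9, 0.2, 0.4, 0]]}}

```text
clock: 16.4
eef_pos: [561.6, 11.5, 41.0]
tool_rot: [-3.141, 0.0, 1.755]
force: [-0.1, -0.1, 0.5]
width: 85.1
gripper_force: 0.0
```

```bash
python3 -c "
from h import *
go(648.5,-281,140,np.radians(88.6))"
```

```text
t 16.4 tcp [561.6  11.5  41. ] rot [-3.141  0.     1.755] q [ 0.04  0.83 -0.18  1.91  0.31  0.43 -0.18] w 85.1 F [-0.1 -0.1  0.5] T [-0.01  0.03 -0.02]
row [-30.35   3.19  -9.9   11.95]
```

{"method": "play_rows", "body": {"targets": [[0, 0, 0, -5, 0], [0, -5, 0.5, -9, 2], [0, -30.3, 3.2, -9, 12], [0, -30.3, 3.2, -9, 12], [0, -30.3, 3.2, -9, 12], [0, -30.3, 3.2, -9, 12], [0, -30.3, 3.2, -6, 12], [0, -30.3, 3.2, -5, 12], [0, -30.3, 3.2, -5, 12], [0, -30.3, 3.2, -5, 12]]}}

```text
clock: 17.4
eef_pos: [648.1, -279.2, 90.2]
tool_rot: [-3.14, -0.002, 1.546]
force: [0.7, 1.9, 0.5]
width: 85.7
gripper_force: 0.0
```

Run:
```python
from h import *
for n in("top","side"):
  im,d=look(n); P=cloud(n,d); save(n+"f.png",im)
  for t in("strip0","wedge"):
   for r in ctrl.trace(n,t):
    p=P[r["pixels"]&(d>0)]; p=p[(p[:,2]>7)&(p[:,2]<45)]
    if len(p)>50: print(n,t,rect(p),np.median(p[:,2]).round(1),r["bbox"])
  if n=="side": cv2.imwrite("pics/f.png",cv2.cvtColor(cv2.resize(im[190:340,200:400],(800,600)),cv2.COLOR_RGB2BGR))
go(648.5,-281,29,np.radians(88.6))
```

```text
top strip0 [556.4  31.6  33.7  75.4   8.7] 24.1 [275.7, 228.2, 305.3, 244.9]
top strip0 [ 300.7 -162.8  129.9   36.3    4.2] 12.3 [358.3, 306.9, 373.2, 360.1]
side strip0 [ 300.4 -162.7  130.    47.7    2.4] 12.7 [388.9, 253.6, 434.2, 277.4]
side strip0 [ 491.9 -404.4  136.3   40.    82.6] 13.0 [358.3, 196.9, 381.0, 218.6]
side strip0 [559.3  13.6  37.8  41.4   9.4] 25.1 [292.8, 269.7, 311.1, 283.6]
side wedge [ 298.1 -369.6   41.5  171.6   36.8] 19.8 [412.2, 210.1, 447.0, 241.2]
side wedge [ 649.8 -221.9  177.9   39.9   88.8] 18.4 [288.7, 205.0, 317.5, 243.0]
t 17.7 tcp [ 649.5 -278.4   92.1] rot [3.14  0.    1.548] q [ 0.49  0.9  -0.23  1.46  0.25  0.81  0.15] w 85.5 F [0.1 0.3 0.3] T [-0.    0.    0.02]
row [-0.26 -0.09  6.31  0.12]
```

View pics/f.png

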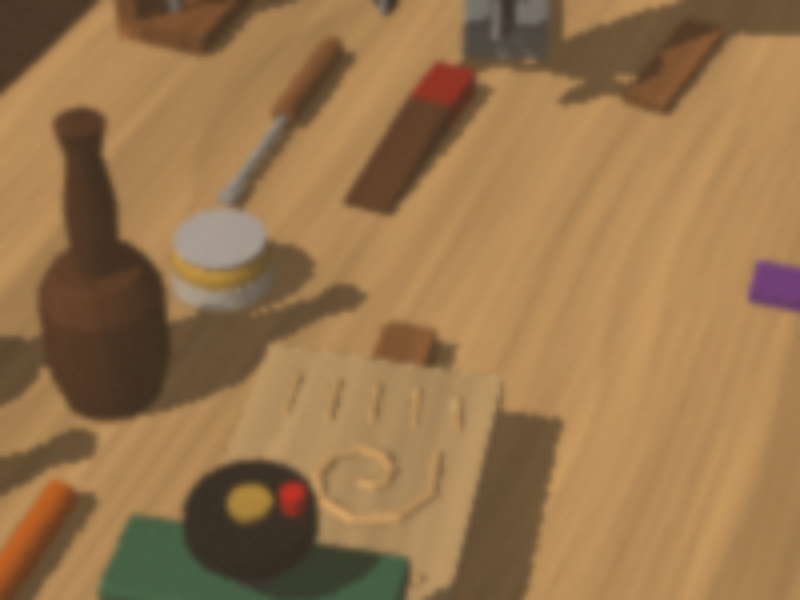

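The side crop shows the strips stacked under the middle of the free end, at (405,340) in the crop. The farther wedge has its red block at (445,85) and its thin tip towards the viewer at (372,205). It is the one at about (650,-222), and I grip it now.

{"method": "play_rows", "body": {"targets": [[0, -0.2, 0, 3, 0], [0, -0.2, 0, 6.3, 0], [0, -0.2, 0, 6.3, 0], [1, -0.2, 0, 6.3, 0], [1, -0.2, 0, 6.3, 0], [1, -0.2, 0, 6.3, 0], [1, -0.2, 0, 6.3, 0], [1, -0.2, 0, 6.3, 0], [1, -0.2, 0, 6.3, 0], [1, -0.2, 0, 6.3, 0]]}}

```text
clock: 18.7
eef_pos: [650.2, -282.2, 30.3]
tool_rot: [3.138, 0.001, 1.546]
force: [-0.4, 0.2, 6.7]
width: 34.5
gripper_force: 62.3
```

```bash
python3 -c "
from h import *
u=np.array([-.184,.983]); O=np.array([549,71])
# wedge origin at panel x=-110 ; TCP 59 behind
t=O+(-115-59)*u; print(t); go(t[0],t[1],57,1.756)"
```

```text
[ 581.016 -100.042]
t 18.7 tcp [ 650.2 -282.2   30.3] rot [3.138e+00 1.000e-03 1.546e+00] q [ 0.48  0.98 -0.21  1.47  0.27  0.71  0.14] w 34.5 F [-0.4  0.2  6.7] T [0.08 0.12 0.02]
row [ 18.04  -7.36  -2.67 -12.01]
```

{"method": "play_rows", "body": {"targets": [[1, 0, 0, -2.7, 0], [1, 3, -1.2, -2.7, -2], [1, 6, -2.4, -2.7, -5], [1, 9, -3.6, -2.7, -8], [1, 12, -4.9, -2.7, -12], [1, 15, -6.1, -2.7, -12], [1, 18, -7.4, -2.7, -12], [1, 18, -7.4, -2.7, -12], [1, 18, -7.4, -2.7, -12]]}}

```text
clock: 19.6
eef_pos: [579.4, -99.1, 55.6]
tool_rot: [3.141, 0.0, 1.758]
force: [0.2, -0.5, -1.1]
width: 34.6
gripper_force: 61.4
```

Run:
```python
from h import *
go(581,-100,56,1.756)
for n in("top","side"):
  im,d=look(n); P=cloud(n,d); save(n+"g.png",im)
  for t in("strip0","wedge"):
   for r in ctrl.trace(n,t):
    p=P[r["pixels"]&(d>0)]; p=p[(p[:,2]>15)&(p[:,2]<60)]
    if len(p)>50: print(n,t,rect(p),np.percentile(p[:,2],[5,50,95]).round(1),r["bbox"])
  if n=="side": cv2.imwrite("pics/g.png",cv2.cvtColor(cv2.resize(im[190:340,200:400],(800,600)),cv2.COLOR_RGB2BGR))
```

```text
t 19.6 tcp [579.4 -99.1  55.6] rot [3.141 0.    1.758] q [ 0.25  0.83 -0.21  1.83  0.32  0.52  0.02] w 34.6 F [ 0.2 -0.5 -1.1] T [-0.09 -0.06 -0.  ]
row [-0.11  0.14 -0.04  0.11]
top strip0 [552.5  59.3  36.3  24.2  11.1] [19.4 23.6 28. ] [278.3, 228.3, 286.3, 245.8]
top wedge [ 289.  -360.1   37.8  143.4   33.9] [16.1 21.9 27.2] [418.9, 309.3, 477.6, 358.1]
top wedge [563.8 -20.5  36.2 134.2   9.9] [30.4 40.7 50.4] [288.7, 220.5, 339.3, 238.7]
top wedge [ 653.2 -440.8   69.8  162.5   18.4] [20.6 25.2 29.2] [434.7, 179.2, 499.6, 219.7]
side strip0 [516.3 239.9 150.4 348.6  10.5] [26.7 32.4 59.8] [224.4, 277.7, 326.4, 412.1]
side wedge [ 285.6 -356.8   41.   139.7   33.3] [15.6 23.2 27.5] [414.1, 210.4, 444.2, 242.4]
side wedge [565.3 -32.5  37.3 204.4  10.4] [32.2 43.2 51.6] [293.2, 234.6, 316.7, 282.8]
```

View pics/g.png

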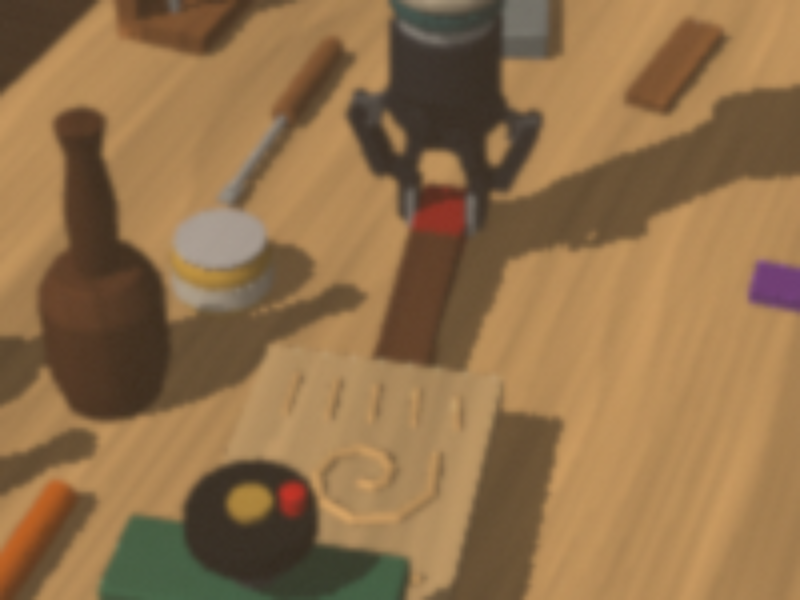

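The crop shows the wedge held level at (425,280), thin end foremost and in line with the panel's middle. I push it in now.

{"method": "play_rows", "body": {"targets": [[1, 2.5, 0.2, 0, 0], [1, 5, 0.2, 0, 0], [1, 7.5, 0.2, 0, 0], [1, 8, 0.2, 0.1, 0], [1, 8, 0.2, 0.2, 0], [1, 8, 0.2, 0.2, 0]]}}

```text
clock: 20.5
eef_pos: [567.4, -19.9, 54.0]
tool_rot: [3.139, -0.001, 1.756]
force: [-1.6, 3.8, 7.6]
width: 34.7
gripper_force: 62.4
```

```bash
python3 -c "
from h import *
u=np.array([-.184,.983]); O=np.array([549,71])
t=O+(-18-59)*u; go(t[0],t[1],54,1.756)"
```

```text
t 20.5 tcp [567.4 -19.9  54. ] rot [ 3.139e+00 -1.000e-03  1.756e+00] q [ 0.1   0.81 -0.18  1.89  0.3   0.47 -0.1 ] w 34.7 F [-1.6  3.8  7.6] T [1.   0.22 0.05]
row [ 1.57 -0.13  0.    0.03]
```

{"method": "play_rows", "body": {"targets": [[1, 0.4, 0, 0, 0], [1, 0.8, 0, 0, 0], [1, 1, 0, 0, 0], [1, 1, 0, 0, 0]]}}

```text
clock: 20.9
eef_pos: [566.3, -14.6, 54.2]
tool_rot: [3.139, 0.003, 1.753]
force: [0.7, -2.2, 6.6]
width: 34.6
gripper_force: 62.3
```

{"method": "play_rows", "body": {"targets": [[1, 0.2, 0, 0, 0], [1, 0.4, 0, 0, 0], [1, 0.4, 0, 0, 0]]}}

```text
clock: 21.2
eef_pos: [565.7, -10.9, 54.2]
tool_rot: [3.139, 0.004, 1.752]
force: [0.0, -3.6, 6.4]
width: 34.6
gripper_force: 62.4
```

{"method": "play_rows", "body": {"targets": [[1, 0.2, 0, 0, 0], [1, 0.4, 0, 0, 0], [1, 0.4, 0, 0, 0]]}}

```text
clock: 21.5
eef_pos: [564.9, -7.0, 54.2]
tool_rot: [3.139, 0.004, 1.752]
force: [0.4, -2.7, 6.8]
width: 34.6
gripper_force: 62.4
```

{"method": "play_rows", "body": {"targets": [[1, 0.2, 0, 0, 0], [1, 0.3, 0, 0, 0], [1, 0.3, 0, 0, 0]]}}

```text
clock: 21.8
eef_pos: [564.4, -4.3, 54.2]
tool_rot: [3.139, 0.004, 1.752]
force: [1.2, -3.3, 6.8]
width: 34.7
gripper_force: 62.4
```

{"method": "play_rows", "body": {"targets": [[1, 0.2, 0, 0, 0], [1, 0.3, 0, 0, 0], [1, 0.3, 0, 0, 0]]}}

```text
clock: 22.1
eef_pos: [564.3, -3.5, 54.2]
tool_rot: [3.139, 0.006, 1.751]
force: [1.8, -8.8, 6.5]
width: 34.3
gripper_force: 62.3
```

{"method": "play_rows", "body": {"targets": [[1, 0.2, 0, 0, 0], [1, 0.4, 0, 0, 0], [1, 0.4, 0, 0, 0]]}}

```text
clock: 22.4
eef_pos: [563.9, -2.8, 54.2]
tool_rot: [3.139, 0.01, 1.748]
force: [3.2, -14.1, 4.5]
width: 34.6
gripper_force: 62.1
```

{"method": "play_rows", "body": {"targets": [[1, 0.2, 0, 0, 0], [1, 0.4, 0, 0, 0], [1, 0.4, 0, 0, 0]]}}

```text
clock: 22.7
eef_pos: [563.7, -2.3, 54.2]
tool_rot: [3.139, 0.013, 1.746]
force: [4.6, -19.9, 4.5]
width: 35.1
gripper_force: 62.0
```

Run:
```python
from h import *
go(564,-2,54,1.756)
for n in("top","side"):
  im,d=look(n); P=cloud(n,d); save(n+"h.png",im)
  p=box(P,d,[400,50,50],[640,240,85]); print("panel z",np.median(p[:,2]))
  m=(d>0)&np.all((P>[440,300,190])&(P<[580,460,260]),-1)&(im[...,0]>150)&(im[...,1]<90); print("knob",P[m].mean(0).round(1) if m.any() else 0)
  for t in("strip0","wedge"):
   for r in ctrl.trace(n,t):
    p=P[r["pixels"]&(d>0)]; p=p[(p[:,2]>3)&(p[:,2]<60)]
    if len(p)>50: print(n,t,rect(p),np.percentile(p[:,2],[5,50,95]).round(1),r["bbox"])
  if n=="side": cv2.imwrite("pics/h.png",cv2.cvtColor(cv2.resize(im[190:340,200:400],(800,600)),cv2.COLOR_RGB2BGR))
```

```text
t 22.7 tcp [563.7  -2.3  54.2] rot [3.139 0.013 1.746] q [ 0.05  0.8  -0.16  1.91  0.29  0.45 -0.15] w 35.1 F [  4.6 -19.9   4.5] T [-3.78 -0.87  0.04]
row [ 0.03  0.04  0.02 -0.58]
panel z 60.533864376110955
knob [479.5 341.  232.3]
top strip0 [ 492.7 -402.7  129.4   36.6   84.1] [ 7.6 12.  16.4] [433.4, 251.9, 481.5, 267.9]
top strip0 [ 274.3 -164.7   76.5   36.9    4.1] [ 7.9 12.1 16.1] [363.2, 328.1, 374.0, 358.1]
top wedge [ 296.7 -374.2   40.1  175.6   33.7] [ 5.4 18.7 26.5] [415.8, 309.5, 477.9, 358.2]
top wedge [521.8 218.3 151.6 301.2  10.3] [54.5 58.5 59.9] [161.2, 205.8, 282.1, 282.6]
panel z 61.67863346297622
knob [478.2 340.5 234.4]
side strip0 [ 301.3 -163.6  128.7   45.3    5.2] [ 6.  12.1 15.4] [389.6, 253.0, 432.3, 275.8]
side strip0 [ 491.4 -400.5  131.    36.8   85.6] [ 7.2 12.8 16. ] [357.3, 193.7, 381.0, 217.9]
side wedge [ 291.5 -378.9   56.2  182.5   34.5] [ 5.  17.9 27. ] [410.1, 210.9, 445.9, 243.1]
side wedge [559.   12.7  35.9  87.2   9.6] [43.1 48.3 51.2] [291.6, 256.1, 307.2, 279.9]
side wedge [696.7 314.2  19.2 219.3   3.2] [ 9.8 17.7 24.1] [162.1, 310.0, 215.2, 385.5]
```

View pics/h.png

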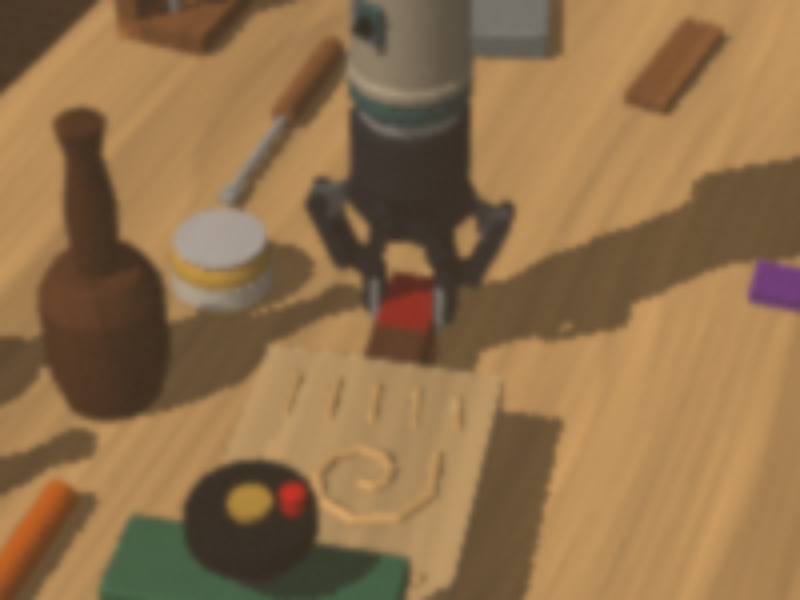

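The crop shows the wedge's red block at (405,305) in the crop, still gripped, with the taper under the panel's middle. The panel height and knob have not moved. I give one slightly firmer push, then hold still.

{"method": "play_rows", "body": {"targets": [[1, 0.2, 0, 0, 0], [1, 0.4, 0, 0, 0], [1, 0.4, 0, 0, 0], [1, 0.4, 0, 0, 0], [1, 0.4, 0, 0, 0], [1, 0.4, 0, 0, 0], [1, 0.4, 0, 0, 0], [1, 0.4, 0, 0, 0]]}}

```text
clock: 23.8
eef_pos: [563.4, -1.8, 54.2]
tool_rot: [3.14, 0.017, 1.743]
force: [6.4, -26.5, 3.2]
width: 34.3
gripper_force: 61.9
```

{"method": "play_rows", "body": {"targets": [[1, 0, 0, 0, 0], [1, 0, 0, 0, 0], [1, 0, 0, 0, 0], [1, 0, 0, 0, 0], [1, 0, 0, 0, 0]]}}

```text
clock: 24.3
eef_pos: [563.4, -1.8, 54.2]
tool_rot: [3.14, 0.017, 1.743]
force: [6.1, -26.7, 3.4]
width: 34.7
gripper_force: 61.9
```

Steady at 27 N of push, wedge at rest and gripped.

```bash
python3 -c "
from cell import ctrl
print(ctrl.finish_job())"
```

```text
the job is handed in; nothing more can be done
None
```

The job is handed in at 24.3 s without a verdict shown: by my measurements the panel is down on its stop, two stacked strips are under its free end, and the wedge is jammed with about 27 N of push and still gripped.

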